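# Hold the test box's sprung hatch just below its balance point

### The arm

A 6-joint arm with a two-finger parallel gripper is mounted at the origin on the work surface. World frame = base frame: x ahead of the robot, y to its left, z up, the work surface at z = 0. Lengths are in m, angles in rad, forces in N, time in s.
With the tool pointing down it reaches from about 0.275 to 0.825 m from the base axis. Payload 5.2 kg.
Tool frame: the origin (TCP) lies at the centre of the arm's flange, where the gripper is bolted on; the fingertips stand 186 mm ahead of it and the grasp point (between the pads) lies 167 mm ahead of it; z points along the fingers, y is the line along which they close (so a half turn about z gives the same grasp; the last joint's range is limited). The gripper opens to 93 mm and grips with 3 to 60 N. Pads are 15 mm wide; open, the fingers measure 128 mm over their backs; the gripper's body (75 mm by 188 mm) begins 65 mm behind the grasp point.
Start: joints at [-1.432, 0.259, 1.535, -0, 1.348, -0.203], TCP at [0.184, -0.518, 0.405] pointing down, gripper open.
Joint ranges: [-3.14, 3.14], [-0.91, 2.08], [0.19, 2.58], [-1.22, 4.36], [0.22, 2.71], [-3.12, 3.12]. Speed limits (rad/s): [2.57, 2.57, 3.14, 3.14, 3.14, 3.14].

### API

Orientations are given as a rotation vector (axis times angle).
In Python, from cell import env gives the robot as it stands.
- The arm moves only by the tool step_arm, never from a script. Its argument "series" is one flat list of numbers, 5 for each row, row after row: the finger opening in m, from 0 to 0.093, then the shift along the tool's x, y, z in m, then the turn about the tool's z in degrees. In form: [grip, x, y, z, twist, grip, x, y, z, twist, ...]. A call has exactly 8 rows; each row shifts and turns the commanded pose from where the row before left it, along the tool's axes as they then stand; what a row does not reach is not made up. A row lasts 1/12 s, in which the tool goes at most 41.7 mm and 7.16 degrees, less where a joint would pass 70% of its speed; a pose out of reach is approached as far as the arm can. A call with a gripper value outside its range is refused whole. The fingers move at their own pace and stop on an object; the grip force is fixed at half the most. Time passes only in rows, so rows that do not move let the fingers close, or fill a call up. It gives the time, the measured TCP pose, the force, the opening and the grip force at its end, in the units of the state.
- env.state(): the state, without advancing time (a new reading comes with each control period).
- env.snapshot(name): name is "scene" or "top"; returns the picture (400x640x3 uint8, red, green, blue); there is no depth.
- env.camera_model(name): a dict with "intrinsics" (3x3 intrinsics, pixels), "world_from_camera" (4x4, takes a point from camera to world coordinates). Camera axes: x right, y down, z forward; pixel columns grow to the right and rows downward; lengths in m; the calibration is good to about 2 mm. A picture is of the moment at which its call begins. camera_model takes no time and is no camera call.
- env.hand_in(): hands the job in; it is judged then, once.
The state is a dict: "clock": time; "joint_pos": joint angles; "qvel": joint speeds; "effort": joint torques, N m; "tcp_pos": TCP position; "ee_rot": TCP orientation; "ft_force": force on the tool from outside, world axes, zero at the start; "ft_torque": the same for the moment, N m; "gripper_width": opening from 0.0 (shut) to 1.0 (fully open); "grasp_force": force on a finger pad.
Only numpy, scipy, OpenCV 4.12 (cv2) and the standard library are available. Lean on these libraries where they do the work, as an engineer would, in place of code of your own. Each camera call takes 0.05 s, during which the arm holds its last target. There are 200 camera calls.

### The job

The hinge of the test box's sprung hatch is about to be adjusted: first clear off the power module lying on the hatch by setting it down flat in the black tray (do not drop it) and letting go of it. Then grip the hatch's round bar, raise the hatch about ten degrees past its balance point (which is 55 degrees up from shut, where the hatch lies in line with the slanted steel arms on the box's flanks), bring it back down, and finish while still gripping the bar, holding the hatch still just below the balance point, 3 to 10 degrees short of it. Never let the hatch spring open or slam, and leave the multimeter, the solder spool and the screwdriver where they are.

Things in the scene. Friction and masses are not known exactly. Their poses are not given: they have to be found in the camera images.
- testbox: Off-white sheet-metal box, 200 mm deep (x) by 240 wide (y) by 100 high, fixed to the bench, slightly turned. Origin: centre of its underside; x axis points away from the robot, from bar side to hinge side. On each flank (y = +-124 mm) a fixed steel arm, 70 mm long, rises from the hinge towards the robot at 55 degrees, its tip about 165 mm above the bench.
- hatch (a joint): Angle of the 0.6 kg grey sheet-metal hatch on top of the box, rad: 0 shut (at the start), growing as its bar side rises, stop at 1.40. Counterbalanced: below the balance point, 0.96 rad (55 degrees), it falls shut; above it, it springs open. At the bar this takes about 1 N upwards when shut, nothing at balance, about 1 N to hold back when wide open.
- hatch_bar (a point): Centre of the hatch's steel grip bar: 12 mm round, along the box's y axis, 105 mm clear between its two posts, 50 mm in front of the hatch's front edge and in its plane (about 40 mm of finger room behind it). 104 mm above the bench when shut; height = 104 + 250 sin(angle) mm, on a 250 mm circle about the hinge. It can turn between the fingers, so the hand may stay pointing down.
- hatch_hinge (a point): Point on the hinge axis (parallel to the box's y axis) in the middle of the far upper edge of the test box, 100 mm behind the box's centre and 104 mm above the bench.
- module: Bare aluminium power module, a block 70 mm (x) by 45 mm (y) by 28 mm high with low ribs on top (seen only) and a small black connector at its +x end, about 0.18 kg, lying flat on the shut hatch, whose top is 107 mm above the bench. Origin: centre of its underside; z up.
- tray: Open black tray fixed on the bench left or right of the test box, 160 mm (x) by 130 mm (y) outside, walls 30 mm high and 4 mm thick, inner floor 4 mm above the bench. Origin: centre of its underside. The multimeter lies on the other side of the box.
- meter: Black handheld multimeter, 140 x 72 x 32 mm, with a grey dial and a display, lying on the bench beside the test box: to be left alone. Origin: centre of its underside.
- spool: Steel-coloured solder spool, 52 mm diameter, 40 mm high, standing on the bench: to be left alone. Origin: centre of its underside.
- driver: Screwdriver with a black handle, 170 mm long, lying on the bench: to be left alone. Origin near its middle, at the underside.

How it is judged:
On the way, in this order (a step that is already met when the one before it is completed fails the run):
1. the power module lies flat in the tray, released and at rest, with the hatch still shut (x of module in the frame of tray between -0.06 and 0.06 m and y of module in the frame of tray between -0.045 and 0.045 m and z of module in the frame of tray between 0 and 0.012 m and angle between module's own z axis and vertical below 0.15 rad and linear speed of module below 0.03 m/s and contact force between the fingers and module below 0.05 N and value of joint hatch below 0.1 rad), for 0.2 s.
2. the gripped hatch is raised past its balance point: joint above 1.08 rad (62 degrees) (value of joint hatch above 1.08 rad and contact force between the fingers and hatch above 0.3 N), for 0.1 s.
At the end, for the whole second after the job is handed in: The fingers grip the hatch (over 1 N) and hold it still (under 0.1 rad/s) between 0.76 and 0.93 rad, just below the balance point at 0.96 rad; the module lies flat (within 0.15 rad) and still inside the tray, not touched by the fingers (value of joint hatch between 0.76 and 0.93 rad and velocity of joint hatch between -0.1 and 0.1 rad/s and contact force between the fingers and hatch above 1 N and x of module in the frame of tray between -0.06 and 0.06 m and y of module in the frame of tray between -0.045 and 0.045 m and z of module in the frame of tray between 0 and 0.012 m and angle between module's own z axis and vertical below 0.15 rad and linear speed of module below 0.03 m/s and contact force between the fingers and module below 0.05 N); the arm keeps its last pose, push and grip.
It fails at once if the hatch springs open or slams: it moves faster than 2.2 rad/s (velocity of joint hatch above 2.2 rad/s or velocity of joint hatch below -2.2 rad/s).
It fails at once if the module is dropped: it falls at over 0.7 m/s out of the fingers (contact force between the fingers and module below 0.01 N and linear speed of module above 0.7 m/s).
It fails at once if the meter is moved by more than 30 mm (distance of meter from where it was at the start of the episode above 0.03 m).
It fails at once if the spool is moved by more than 30 mm (distance of spool from where it was at the start of the episode above 0.03 m).
It fails at once if the driver is moved by more than 30 mm (distance of driver from where it was at the start of the episode above 0.03 m).
It also fails if it takes over 61 s, if anything falls off the work surface, if the arm or the gripper's body presses on something with over 40 N, if the wrist force passes 120 N, or if a joint passes its speed limit or range.

## Working session

There is one attempt and no reset: what is moved stays moved. The work goes in short steps, Python scripts to look and compute and a tool call to move; the robot and the scene stay as the last step left them, time stands still between calls to the robot, and variables do not carry over. Pictures are saved under pics/ and viewed, at most 10 in all, crops included, and the job is handed in when it is done.

Besides the shell and the picture viewer there is one more tool, called after "Request:" as name(argument=value, ...) on one line, values as JSON. step_arm: Moves the arm, as the interface text tells. Its arguments: {"type":"object","properties":{"series":{"type":"array","items":{"type":"number"}}},"required":["series"]}

```bash
mkdir -p pics; python3 - <<'E'
from cell import env
import cv2
for n in("scene","top"):
    cv2.imwrite(f"pics/{n}0.png",env.snapshot(n)[:,:,::-1]); m=env.camera_model(n); print(m)
s=env.state();print(s['clock'],s['tcp_pos'],s['ee_rot'],s['gripper_width'])
E
```

```text
{'intrinsics': array([[482.6309661 ,   0.        , 320.92925512],
       [  0.        , 482.6309661 , 202.46592644],
       [  0.        ,   0.        ,   1.        ]]), 'world_from_camera': array([[ 0.38591137,  0.52413568, -0.75917995,  1.48916698],
       [ 0.9224611 , -0.22971287,  0.31031842, -0.3751656 ],
       [-0.01174445, -0.82006938, -0.57214359,  0.78945877],
       [ 0.        ,  0.        ,  0.        ,  1.        ]])}
{'intrinsics': array([[394.86101758,   0.        , 326.98658643],
       [  0.        , 394.86101758, 198.70637881],
       [  0.        ,   0.        ,   1.        ]]), 'world_from_camera': array([[-0.01464793, -0.98487379,  0.172653  ,  0.40312736],
       [-0.99974993,  0.01150784, -0.01917425, -0.00467797],
       [ 0.01689735, -0.17289069, -0.98479606,  1.0256797 ],
       [ 0.        ,  0.        ,  0.        ,  1.        ]])}
0.1 [ 0.18434837 -0.51800067  0.40401436] [-3.09424537e+00 -5.34058154e-01 -3.96659680e-05] 0.9981775432619611
```

View pics/top0.png

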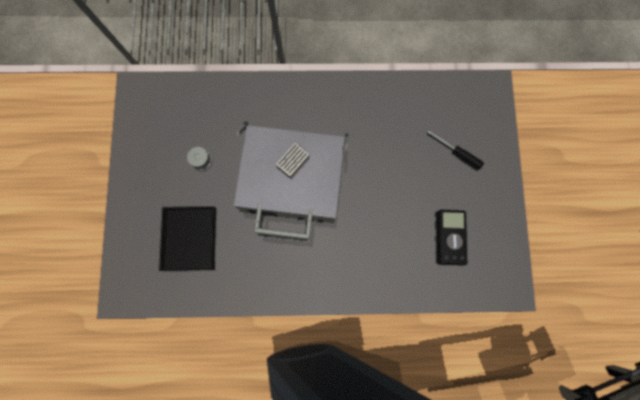

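View pics/scene0.png

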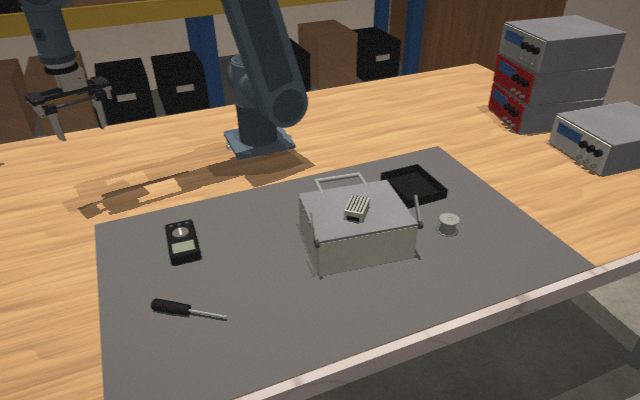

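The top view shows the module at (293,160) on the hatch, turned. The bar runs about (257,232)–(309,237), the tray is at (188,238), the spool at (198,157), the meter at (452,237) and the driver at (455,150). Next I'll measure them.

```bash
cat > h.py <<'E'
import numpy as np, cv2
from cell import env
def ray(n,p,z):
    m=env.camera_model(n);K,T=m["intrinsics"],m["world_from_camera"]
    d=T[:3,:3]@np.linalg.solve(K,[p[0],p[1],1.]);o=T[:3,3]
    return (o+d*(z-o[2])/d[2])[:2]
def proj(n,P):
    m=env.camera_model(n);K,T=m["intrinsics"],m["world_from_camera"]
    c=T[:3,:3].T@(np.array(P)-T[:3,3]);c=K@c;return c[:2]/c[2]
E
python3 - <<'E'
from h import *
im=cv2.imread("pics/top0.png")
def rect(mask,z,name):
    cs,_=cv2.findContours(mask.astype(np.uint8),0,1);c=max(cs,key=cv2.contourArea)
    W=np.array([ray("top",p,z) for p in c[:,0]],np.float32)
    r=cv2.minAreaRect(W*1000);print(name,r, cv2.contourArea(c)); return c
R=lambda x0,y0,x1,y1:(slice(y0,y1),slice(x0,x1))
def sub(x0,y0,x1,y1,f):
    m=np.zeros(im.shape[:2],bool);s=R(x0,y0,x1,y1);m[s]=f(im[s].astype(int));return m
rect(sub(150,195,228,285,lambda a:a.max(2)<55),.03,"tray")
# module: yellowish vs bluish hatch
mm=sub(268,135,320,190,lambda a:(a[...,2]-a[...,0]>-2))
rect(cv2.morphologyEx(mm.astype(np.uint8),cv2.MORPH_CLOSE,np.ones((5,5))),.133,"module")
hm=sub(225,115,355,222,lambda a:(a[...,0]-a[...,2]>3)&(a.max(2)>100))
rect(cv2.morphologyEx(hm.astype(np.uint8),cv2.MORPH_CLOSE,np.ones((9,9))),.107,"hatch")
bm=sub(250,224,318,245,lambda a:a.max(2)>115)
rect(bm,.107,"bar")
c=im[100:290,140:370]
cv2.imwrite("pics/c.png",cv2.resize(c,None,fx=3.2,fy=3.1,interpolation=cv2.INTER_CUBIC))
E
```

```text
tray ((482.41680908203125, 325.9019775390625), (158.4508819580078, 135.14984130859375), 0.37383684515953064) 3338.5
module ((648.2442626953125, 55.335968017578125), (120.09500122070312, 130.04391479492188), 89.36094665527344) 2753.5
hatch ((586.2786865234375, 69.18911743164062), (102.00647735595703, 244.3795166015625), 7.7975335121154785) 1358.5
bar ((490.3923645019531, 83.14452362060547), (130.02001953125, 30.293447494506836), 89.26734161376953) 188.0
```

View pics/c.png

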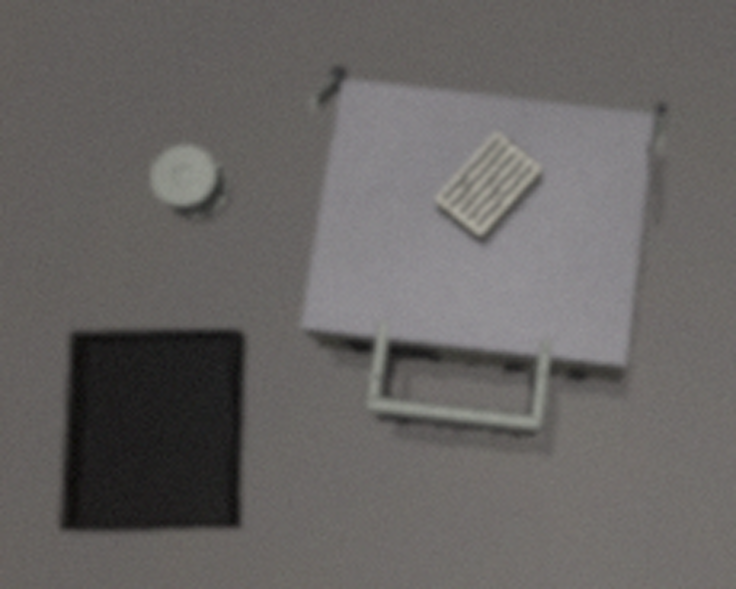

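The crop shows the module's top corners at about (498,131), (541,168), (481,238), (436,202), and the bar from (374,405) to (537,424). Hatch corners are (338,78), (653,114), (625,366), (303,328).

```bash
python3 - <<'E'
from h import *
f=lambda u,v,z:ray("top",(140+u/3.2,100+v/3.1),z)
M=np.array([f(*p,.135) for p in[(498,131),(541,168),(481,238),(436,202)]])
print("mod",M.mean(0),[np.linalg.norm(M[i]-M[i-1]) for i in range(4)],np.degrees(np.arctan2(*((M[0]+M[1]-M[2]-M[3])[::-1]))))
B=np.array([f(374,405,.104),f(537,424,.104)]);print("bar",B.mean(0),B,np.linalg.norm(B[0]-B[1]))
H=np.array([f(*p,.107) for p in[(338,78),(653,114),(625,366),(303,328)]])
print("hatch",H,H.mean(0))
for e in(H[0]-H[1],H[3]-H[2],H[0]-H[3],H[1]-H[2],B[0]-B[1]):print(np.degrees(np.arctan2(e[1],e[0])),np.linalg.norm(e))
from scipy.spatial.transform import Rotation as R
print(R.from_rotvec(env.state()['ee_rot']).as_matrix().round(4))
E
```

```text
mod [0.65280466 0.05608797] [np.float64(0.07097201615206579), np.float64(0.04288613342996368), np.float64(0.06911165102653598), np.float64(0.04296732829823005)] -39.223834124154024
bar [0.48315544 0.08260595] [[0.49107526 0.14185915]
 [0.47523562 0.02335275]] 0.11956028059469631
hatch [[ 0.74819057  0.17278034]
 [ 0.71656347 -0.06632383]
 [ 0.5179124  -0.04140097]
 [ 0.54981141  0.19420554]] [0.63311946 0.06481527]
82.46503966639384 0.24118680678256627
82.28955070162516 0.2377561278188471
-6.164124112880482 0.1995327826658747
-7.150990780977541 0.2002083840237381
82.38693277548153 0.11956028059469631
[[ 9.421e-01  3.352e-01 -2.000e-04]
 [ 3.352e-01 -9.421e-01  1.600e-03]
 [ 3.000e-04 -1.600e-03 -1.000e+00]]
```

Request:
step_arm(series=[0.093,0.0264,-0.016,0,0,0.093,0.0264,-0.016,0,0,0.093,0.0264,-0.016,0,0,0.093,0.0264,-0.016,0,0,0.093,0.0264,-0.016,0,0,0.093,0.0264,-0.016,0,0,0.093,0.0264,-0.016,0,0,0.093,0.0264,-0.016,0,0])

```text
clock: 0.77
tcp_pos: [0.3411, -0.3254, 0.4045]
ee_rot: [-3.095, -0.534, 0.0]
ft_force: [0.3, -0.1, 0.3]
gripper_width: 1.001
grasp_force: 0.0
```

Request:
step_arm(series=[0.093,0.0264,-0.016,0,0,0.093,0.0264,-0.016,0,0,0.093,0.0264,-0.016,0,0,0.093,0.0264,-0.016,0,0,0.093,0.0264,-0.016,0,0,0.093,0.0264,-0.016,0,0,0.093,0.0264,-0.016,0,0,0.093,0.0264,-0.016,0,0])

```text
clock: 1.43
tcp_pos: [0.4972, -0.1339, 0.4044]
ee_rot: [-3.095, -0.534, 0.001]
ft_force: [0.1, -1.1, -0.1]
gripper_width: 1.001
grasp_force: 0.0
```

Request:
step_arm(series=[0.093,0.0264,-0.016,0,0,0.093,0.0264,-0.016,0,0,0.093,0.0264,-0.016,0,0,0.093,0.0264,-0.016,0,0,0.093,0.0264,-0.016,0,0,0.093,0.0264,-0.016,0,0,0.093,0.0264,-0.016,0,0,0.093,0.0264,-0.016,0,0])

```text
clock: 2.1
tcp_pos: [0.6533, 0.0574, 0.4041]
ee_rot: [-3.096, -0.535, 0.002]
ft_force: [0.3, -0.3, -0.5]
gripper_width: 1.001
grasp_force: 0.0
```

Request:
step_arm(series=[0.093,0,0,0,-7.1,0.093,0,0,0,-7.1,0.093,0,0,0,-7.1,0.093,0,0,0,-7.1,0.093,0,0,0,-7.1,0.093,0,0,0,-7.1,0.093,0,0,0,-7.1,0.093,0,0,0,-7.1])

```text
clock: 2.77
tcp_pos: [0.6525, 0.056, 0.4041]
ee_rot: [-2.462, -1.95, 0.001]
ft_force: [0.1, -0.3, 0.8]
gripper_width: 1.004
grasp_force: 0.0
```

Request:
step_arm(series=[0.093,0,0,0,-7.1,0.093,0,0,0,-7.1,0.093,0,0,0,-7.1,0.093,0,0,0,-7.1,0.093,0,0,0,-7.1,0.093,0,0,0,-7.1,0.093,0,0,0,-7.1,0.093,0,0,0,-7.1])

```text
clock: 3.43
tcp_pos: [0.6525, 0.056, 0.4041]
ee_rot: [-1.239, -2.886, 0.001]
ft_force: [0.6, -0.1, -2.2]
gripper_width: 1.001
grasp_force: 0.0
```

Request:
step_arm(series=[0.093,0,0,0.02,-7.1,0.093,0,0,0.02,0,0.093,0,0,0.02,0,0.093,0,0,0.02,0,0.093,0,0,0.015,0,0.093,0,0,0.01,0,0.093,0,0,0,0,0.093,0,0,0,0])

```text
clock: 4.1
tcp_pos: [0.6526, 0.056, 0.2994]
ee_rot: [-1.067, -2.954, 0.0]
ft_force: [0.2, 0.3, 0.1]
gripper_width: 0.999
grasp_force: 0.0
```

```bash
python3 - <<'E'
from h import *
print(env.state()['tcp_pos'])
a=env.snapshot("scene");cv2.imwrite("pics/s1.png",cv2.resize(a[90:290,260:500,::-1],None,fx=3,fy=3,interpolation=cv2.INTER_CUBIC))
E
```

```text
[0.65260938 0.05596595 0.29935672]
```

View pics/s1.png

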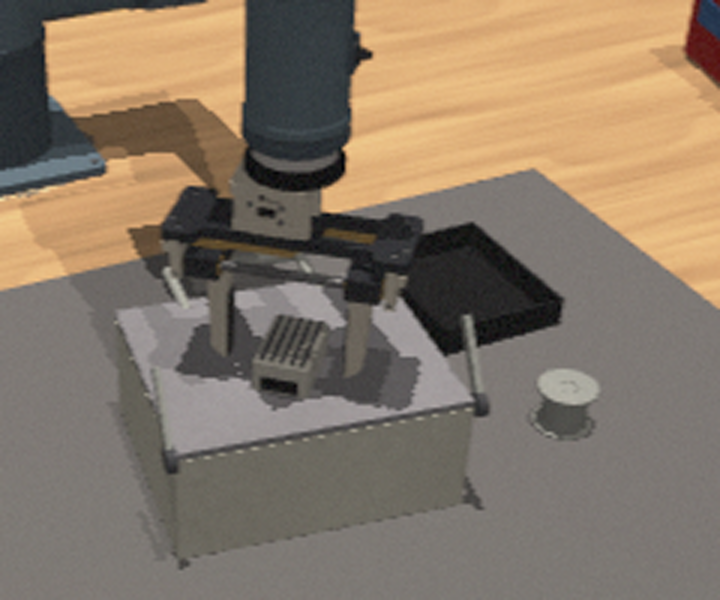

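The fingers straddle the module: (222,345) and (357,370) with the module at (290,355), and the alignment is good. Closing and lifting.

Request:
step_arm(series=[0.03,0,0,0.001,0,0.03,0,0,0,0,0.03,0,0,0,0,0.03,0,0,0,0,0.03,0,0,0,0,0.03,0,0,0,0,0.03,0,0,0,0,0.03,0,0,0,0])

```text
clock: 4.82
tcp_pos: [0.6527, 0.0562, 0.2988]
ee_rot: [1.067, 2.954, 0.001]
ft_force: [0.8, 0.8, 0.3]
gripper_width: 0.482
grasp_force: 30.1
```

Request:
step_arm(series=[0.03,0,0,-0.005,0,0.03,0,0,-0.01,0,0.03,0,0,-0.02,0,0.03,0,0,-0.02,0,0.03,0,0,-0.02,0,0.03,0,0,-0.02,0,0.03,0,0,-0.01,0,0.03,0,0,0,0])

```text
clock: 5.48
tcp_pos: [0.653, 0.0559, 0.4074]
ee_rot: [1.065, 2.95, 0.002]
ft_force: [1.4, -0.4, -2.6]
gripper_width: 0.483
grasp_force: 30.0
```

Request:
step_arm(series=[0.03,0,0,0,6.3,0.03,0,0,0,6.3,0.03,0,0,0,6.3,0.03,0,0,0,6.3,0.03,0,0,0,6.3,0.03,0,0,0,6.3,0.03,0,0,0,6.3,0.03,0,0,0,6.3])

```text
clock: 6.15
tcp_pos: [0.6523, 0.0559, 0.4021]
ee_rot: [-2.228, -2.212, 0.003]
ft_force: [-0.0, -0.3, -2.3]
gripper_width: 0.479
grasp_force: 30.0
```

Request:
step_arm(series=[0.03,0.01,-0.006,0,0,0.03,0.0225,-0.0143,0,0,0.03,0.0225,-0.0143,0,0,0.03,0.0225,-0.0143,0,0,0.03,0.0225,-0.0143,0,0,0.03,0.0225,-0.0143,0,0,0.03,0.0225,-0.0143,0,0,0.03,0.0225,-0.0143,0,0])

```text
clock: 6.82
tcp_pos: [0.5451, 0.2252, 0.4029]
ee_rot: [-2.218, -2.223, 0.002]
ft_force: [0.3, 0.2, -2.2]
gripper_width: 0.48
grasp_force: 30.0
```

Request:
step_arm(series=[0.03,0.0225,-0.0143,0,0,0.03,0.0225,-0.0143,0,0,0.03,0.0225,-0.0143,0,0,0.03,0.0225,-0.0143,0,0,0.03,0.012,-0.008,0,0,0.03,0,0,0,0,0.03,0,0,0,0,0.03,0,0,0,0])

```text
clock: 7.48
tcp_pos: [0.4821, 0.3254, 0.4035]
ee_rot: [2.222, 2.22, -0.001]
ft_force: [-0.7, -0.1, -1.8]
gripper_width: 0.479
grasp_force: 30.0
```

Request:
step_arm(series=[0.03,0,0,0.015,0,0.03,0,0,0.03,0,0.03,0,0,0.03,0,0.03,0,0,0.03,0,0.03,0,0,0.03,0,0.03,0,0,0.03,0,0.03,0,0,0.02,0,0.03,0,0,0.01,0])

```text
clock: 8.15
tcp_pos: [0.4817, 0.324, 0.2055]
ee_rot: [-2.224, -2.217, 0.008]
ft_force: [-0.2, -0.2, -1.8]
gripper_width: 0.482
grasp_force: 30.0
```

Request:
step_arm(series=[0.03,0,0,0.003,0,0.03,0,0,0.002,0,0.03,0,0,0.002,0,0.03,0,0,0.0015,0,0.03,0,0,0.001,0,0.03,0,0,0.001,0,0.03,0,0,0.001,0,0.03,0,0,0,0])

```text
clock: 8.82
tcp_pos: [0.4818, 0.3259, 0.1975]
ee_rot: [2.223, 2.219, 0.001]
ft_force: [0.2, -0.8, -2.7]
gripper_width: 0.48
grasp_force: 30.0
```

Not in contact yet: the force still shows only the module's weight.

Request:
step_arm(series=[0.03,0,0,0.001,0,0.03,0,0,0.0005,0,0.03,0,0,0.0005,0,0.03,0,0,0,0,0.03,0,0,0,0,0.03,0,0,0,0,0.03,0,0,0,0,0.03,0,0,0,0])

```text
clock: 9.48
tcp_pos: [0.4819, 0.3259, 0.196]
ee_rot: [2.224, 2.219, 0.001]
ft_force: [-2.2, -2.0, 5.4]
gripper_width: 0.481
grasp_force: 30.0
```

Request:
step_arm(series=[0.05,0,0,0,0,0.065,0,0,0,0,0.065,0,0,0,0,0.065,0,0,0,0,0.065,0,0,0,0,0.065,0,0,-0.005,0,0.065,0,0,-0.01,0,0.065,0,0,-0.02,0])

```text
clock: 10.15
tcp_pos: [0.4811, 0.3255, 0.2292]
ee_rot: [-2.223, -2.218, 0.006]
ft_force: [-0.2, 0.3, 1.0]
gripper_width: 0.698
grasp_force: 0.0
```

Request:
step_arm(series=[0.065,0,0,-0.03,0,0.065,0,0,-0.03,0,0.065,0,0,-0.03,0,0.065,0,0,-0.03,0,0.065,0,0,-0.03,0,0.065,0,0,-0.03,0,0.065,0,0,0,0,0.065,0,0,0,0])

```text
clock: 10.82
tcp_pos: [0.482, 0.3259, 0.4135]
ee_rot: [2.222, 2.218, 0.009]
ft_force: [-1.0, 0.6, -0.6]
gripper_width: 0.697
grasp_force: 0.0
```

```bash
python3 - <<'E'
from h import *
print(env.state()['tcp_pos'])
a=env.snapshot("scene")[:,:,::-1];cv2.imwrite("pics/s2.png",cv2.resize(a[110:290,280:500],None,fx=3.3,fy=3.3,interpolation=cv2.INTER_CUBIC))
E
```

```text
[0.48195361 0.32592644 0.41352506]
```

View pics/s2.png

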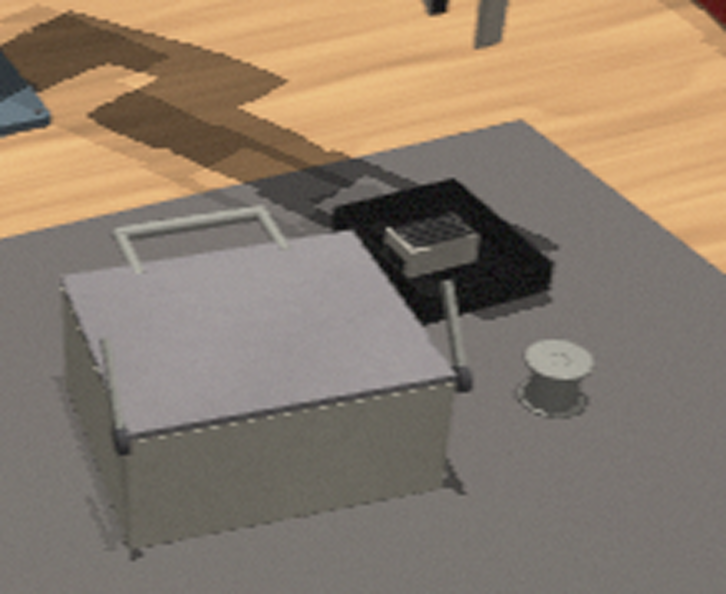

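The module lies flat in the middle of the tray at (433,245), and the hatch is shut. Next, the bar: centre at about (0.484, 0.083), closing direction −7.3°.

Request:
step_arm(series=[0.04,-0.015,0,0,0,0.04,-0.035,0,0,0,0.04,-0.035,0,0,0,0.04,-0.035,0,0,0,0.04,-0.035,0,0,0,0.04,-0.035,0.002,0,0,0.04,-0.035,0,0,0,0.04,-0.018,0,0,0])

```text
clock: 11.53
tcp_pos: [0.4824, 0.0791, 0.4087]
ee_rot: [-2.225, -2.216, 0.006]
ft_force: [-0.3, 0.4, -0.2]
gripper_width: 0.429
grasp_force: 0.0
```

Request:
step_arm(series=[0.04,0,0,0,7.1,0.04,0,0,0.015,0,0.04,0,0,0.02,0,0.04,0,0,0.02,0,0.04,0,0,0.02,0,0.04,0,0,0.005,0,0.04,0,0,0,0,0.04,0,0,0,0])

```text
clock: 12.2
tcp_pos: [0.4832, 0.0825, 0.3301]
ee_rot: [-2.356, -2.076, 0.002]
ft_force: [-0.7, 0.4, 1.2]
gripper_width: 0.433
grasp_force: 0.0
```

```bash
python3 - <<'E'
from h import *
s=env.state();print(s['tcp_pos'],np.degrees(2*np.arctan2(s['ee_rot'][1],s['ee_rot'][0]))%360,s['gripper_width'])
a=env.snapshot("scene")[:,:,::-1];cv2.imwrite("pics/s3.png",cv2.resize(a[110:250,270:470],None,fx=4,fy=4,interpolation=cv2.INTER_CUBIC))
E
```

```text
[0.48318684 0.08246384 0.330067  ] 82.76961380464007 0.43282426409806096
```

View pics/s3.png

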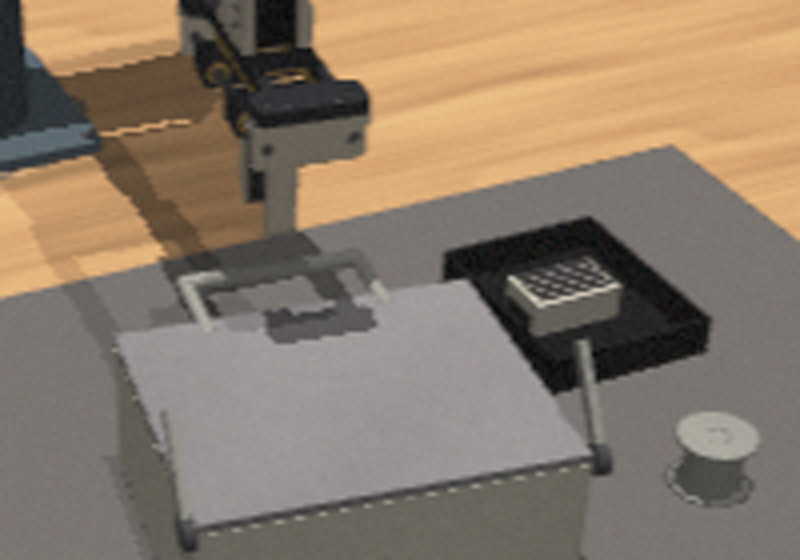

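The fingers, at (282,235), are above the middle of the bar, which spans (190,280)–(365,255). Descending and gripping.

Request:
step_arm(series=[0.04,0,0,0.012,0,0.04,0,0,0.015,0,0.04,0,0,0.015,0,0.04,0,0,0.01,0,0.04,0,0,0.006,0,0.04,0,0,0.001,0,0.04,0,0,0,0,0.04,0,0,0,0])

```text
clock: 12.92
tcp_pos: [0.4838, 0.0828, 0.272]
ee_rot: [2.356, 2.077, 0.002]
ft_force: [0.6, -0.5, -0.1]
gripper_width: 0.428
grasp_force: 0.0
```

Request:
step_arm(series=[0.0,0,0,0,0,0.0,0,0,0,0,0.0,0,0,0,0,0.0,0,0,0,0,0.0,0,0,0,0,0.0,0,0,0,0,0.0,0,0,0,0,0.0,0,0,0,0])

```text
clock: 13.58
tcp_pos: [0.4858, 0.0825, 0.2726]
ee_rot: [2.353, 2.073, 0.009]
ft_force: [7.6, 0.5, -1.4]
gripper_width: 0.119
grasp_force: 30.0
```

```bash
python3 - <<'E'
from h import *
t=np.linspace(0,1.13,33)
y=250*(1-np.cos(t));z=-250*np.sin(t)
for i in range(32):print(i//8,round(t[i+1],3),np.round(np.diff(y)[i],1),np.round(np.diff(z)[i],1))
E
```

```text
0 0.035 0.2 -8.8
0 0.071 0.5 -8.8
0 0.106 0.8 -8.8
0 0.141 1.1 -8.8
0 0.177 1.4 -8.7
0 0.212 1.7 -8.7
0 0.247 2.0 -8.6
0 0.282 2.3 -8.5
1 0.318 2.6 -8.4
1 0.353 2.9 -8.3
1 0.388 3.2 -8.2
1 0.424 3.5 -8.1
1 0.459 3.8 -8.0
1 0.494 4.1 -7.8
1 0.53 4.3 -7.7
1 0.565 4.6 -7.5
2 0.6 4.9 -7.4
2 0.636 5.1 -7.2
2 0.671 5.4 -7.0
2 0.706 5.6 -6.8
2 0.742 5.8 -6.6
2 0.777 6.1 -6.4
2 0.812 6.3 -6.2
2 0.847 6.5 -6.0
3 0.883 6.7 -5.7
3 0.918 6.9 -5.5
3 0.953 7.1 -5.2
3 0.989 7.3 -5.0
3 1.024 7.5 -4.7
3 1.059 7.6 -4.5
3 1.095 7.8 -4.2
3 1.13 7.9 -3.9
```

Gripped (opening about 11 mm). The side force says the bar lies about 2 mm further out, so I'll correct for that and raise.

Request:
step_arm(series=[0,0,0.0025,-0.0088,0,0,0,0.0005,-0.0088,0,0,0,0.0008,-0.0088,0,0,0,0.0011,-0.0088,0,0,0,0.0014,-0.0087,0,0,0,0.0017,-0.0087,0,0,0,0.002,-0.0086,0,0,0,0.0023,-0.0085,0])

```text
clock: 14.25
tcp_pos: [0.4976, 0.0809, 0.3424]
ee_rot: [2.353, 2.073, 0.008]
ft_force: [11.1, -2.0, -6.3]
gripper_width: 0.116
grasp_force: 30.0
```

Request:
step_arm(series=[0,0,0.0042,-0.0084,0,0,0,0.0037,-0.0083,0,0,0,0.0032,-0.0082,0,0,0,0.0035,-0.0081,0,0,0,0.0038,-0.008,0,0,0,0.0041,-0.0078,0,0,0,0.0043,-0.0077,0,0,0,0.0046,-0.0075,0])

```text
clock: 14.92
tcp_pos: [0.5288, 0.0768, 0.4052]
ee_rot: [2.354, 2.074, 0.006]
ft_force: [15.8, -1.7, -12.8]
gripper_width: 0.118
grasp_force: 30.0
```

Radial pull of about 20 N towards the hinge; I'll shift the commanded arc about 5 mm inward.

Request:
step_arm(series=[0,0,0.0059,-0.0066,0,0,0,0.0061,-0.0064,0,0,0,0.0064,-0.0062,0,0,0,0.0066,-0.006,0,0,0,0.0063,-0.0061,0,0,0,0.0061,-0.0064,0,0,0,0.0063,-0.0062,0,0,0,0.0065,-0.006,0])

```text
clock: 15.58
tcp_pos: [0.5748, 0.0709, 0.4559]
ee_rot: [-2.354, -2.075, 0.007]
ft_force: [-7.2, -0.8, 6.7]
gripper_width: 0.122
grasp_force: 30.0
```

Request:
step_arm(series=[0,0,0.006,-0.0065,0,0,0,0.0063,-0.0062,0,0,0,0.0071,-0.0052,0,0,0,0.0073,-0.005,0,0,0,0.0075,-0.0047,0,0,0,0.0076,-0.0045,0,0,0,0.0078,-0.0042,0,0,0,0.0079,-0.0039,0])

```text
clock: 16.25
tcp_pos: [0.6332, 0.0632, 0.4954]
ee_rot: [-2.357, -2.076, 0.005]
ft_force: [-3.2, -2.3, 2.7]
gripper_width: 0.118
grasp_force: 30.0
```

Request:
step_arm(series=[0,0,0,0,0,0,0,0,0,0,0,0,0,0,0,0,0,0,0,0,0,0,0,0,0,0,0,0,0,0,0,0,0,0,0,0,0,0,0,0])

```text
clock: 16.92
tcp_pos: [0.6328, 0.0632, 0.4954]
ee_rot: [2.357, 2.076, -0.002]
ft_force: [-2.2, -5.5, 3.6]
gripper_width: 0.116
grasp_force: 30.0
```

```bash
python3 - <<'E'
from h import *
s=env.state();print(s['tcp_pos'],s['grasp_force'],s['ft_force'])
a=env.snapshot("scene")[:,:,::-1];cv2.imwrite("pics/s4.png",cv2.resize(a[70:270,270:470],None,fx=3,fy=3,interpolation=cv2.INTER_CUBIC))
E
```

```text
[0.63283085 0.06324573 0.49536852] 29.99651402235031 [-2.15405238 -5.48015388  3.6416443 ]
```

View pics/s4.png

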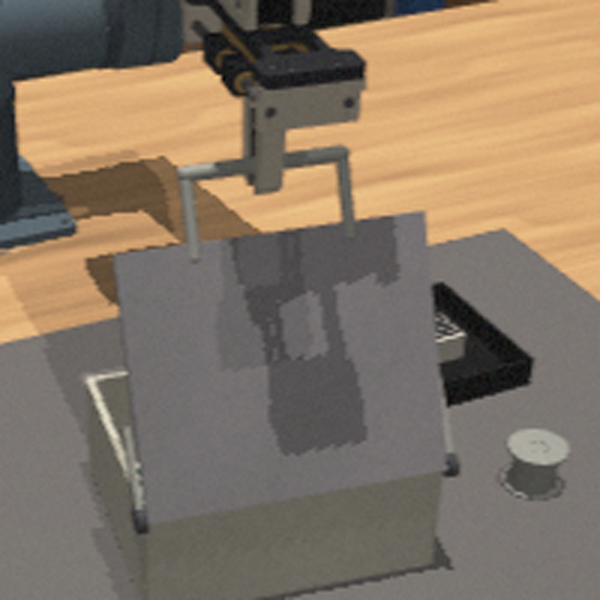

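The hatch is raised past the steel arms (bar gripped at about (265,165)). I'll check the angle by fitting the arc.

```bash
python3 - <<'E'
from h import *
from scipy.optimize import least_squares
P=np.array([(.4858,.0825,.2726),(.4976,.0809,.3424),(.5288,.0768,.4052),(.5748,.0709,.4559),(.6328,.0632,.4954)])
u=P[:,0]*.992-P[:,1]*.127;z=P[:,2]
r=least_squares(lambda c:np.hypot(u-c[0],z-c[1])-.25,[.72,.27])
print(r.x,r.fun*1000,np.arctan2(z-r.x[1],r.x[0]-u))
# visual: right/left bar posts in scene; angle by intersecting bar-centre ray with box plane
b=(270+264/3,70+160/3)
m=env.camera_model("scene");d=m["world_from_camera"][:3,:3]@np.linalg.solve(m["intrinsics"],[*b,1]);o=m["world_from_camera"][:3,3]
h=np.array([.732,.052,.104]);n=np.array([.127,.992,0])
p=o+d*(n@(h-o))/(n@d);q=p-h;print(p,np.hypot(q[:2]@[.992,-.127],q[2]),np.arctan2(q[2],-(q[:2]@[.992,-.127])))
E
```

```text
[0.72172646 0.2658392 ] [ 0.38165668  0.37437178 -0.53382354 -1.21752219  1.20763637] [0.02700528 0.31076314 0.59274043 0.86943392 1.15261478]
[0.6327293  0.06470905 0.32884199] 0.24611388402013126 1.151974901362276
```

Request:
step_arm(series=[0,0,-0.0083,0.0039,0,0,0,-0.0081,0.0042,0,0,0,-0.008,0.0045,0,0,0,-0.0078,0.0047,0,0,0,-0.0076,0.005,0,0,0,-0.0074,0.0053,0,0,0,-0.0072,0.0056,0,0,0,-0.007,0.0058,0])

```text
clock: 17.63
tcp_pos: [0.5719, 0.0718, 0.456]
ee_rot: [2.356, 2.077, 0.002]
ft_force: [1.6, -2.6, -0.5]
gripper_width: 0.12
grasp_force: 30.0
```

Request:
step_arm(series=[0,0,0,0,0,0,0,0,0,0,0,0,0,0,0,0,0,0,0,0,0,0,0,0,0,0,0,0,0,0,0,0,0,0,0,0,0,0,0,0])

```text
clock: 18.3
tcp_pos: [0.5725, 0.0717, 0.4565]
ee_rot: [-2.356, -2.077, -0.0]
ft_force: [-4.8, 0.5, 4.9]
gripper_width: 0.116
grasp_force: 30.0
```

```bash
python3 - <<'E'
from h import *
s=env.state();p=s['tcp_pos'];print(p,s['grasp_force'],s['ft_force'],np.arctan2(p[2]-.26584,.72173-(p[0]*.992-p[1]*.127)), np.arcsin((p[2]-.271)/.25))
a=env.snapshot("scene")[:,:,::-1];cv2.imwrite("pics/s5.png",cv2.resize(a[70:270,270:470],None,fx=3,fy=3,interpolation=cv2.INTER_CUBIC))
E
```

```text
[0.5725034  0.07173465 0.45645626] 30.013762414455414 [-4.79626644  0.53248573  4.89972468] 0.8635884354223713 0.8357877861113783
```

View pics/s5.png

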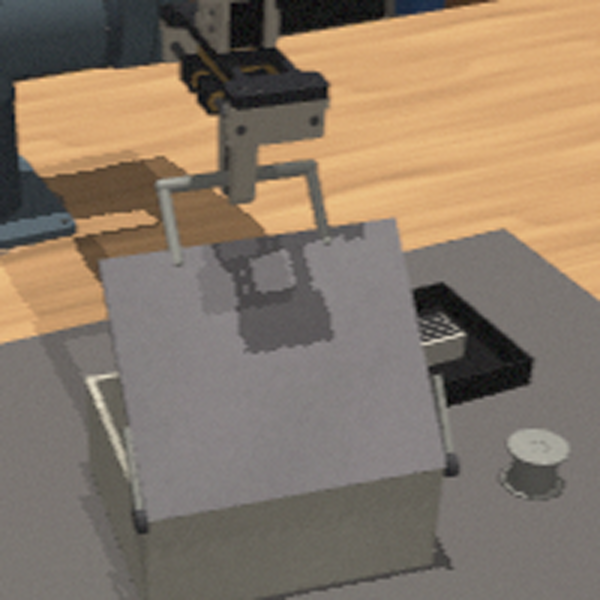

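The bar is gripped at (240,180) and the hatch stands at about 0.85 rad, just below the arms. The module is still in the tray, and the multimeter, spool and screwdriver have not been touched. Handing in.

```bash
python3 -c "
from cell import env
print(env.hand_in())"
```

```text
the job is handed in; nothing more can be done
None
```

The job is handed in, with no verdict returned: the module lies flat in the tray, the hatch was raised to about 1.13 rad and lowered again, and the arm still grips the bar with the hatch still at about 0.85 rad.

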